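# Hold the centrifuge belt tensioner back with the push key

### The job

Take the blue-handled push key out of the stand, put its shank into the gap beside the yellow guard's ear and force the guard past its detent until it is fully open. Then set the key's shank against the red tab of the tensioner arm and push the arm back past its ratchet click, all the way to its stop, so that a new belt could go on; finish still gripping the key and holding the arm pressed back with it, letting nothing go. Touch the guard and the arm with the key only, never with the gripper, and leave the other things where they are.

Things in the scene. Friction and masses are not known exactly. Their poses are not given: they have to be found in the camera images.
- drive: Drive deck of a bench centrifuge, fixed: a grey slab with two bare pulleys, top face 30 mm above its origin, which lies on the table. x points from its front edge (x = -130 mm, nearest the robot) to its back edge (+170), y left (edges +-160), z up; yaw within 0.3 rad. Nothing on it is taller than 85 mm above the table.
- gap (a point): Middle of the mouth, 75 mm above the table, of the upright gap, 18 mm wide along the deck's y, between the dark fixed lug (+y side) and the guard's yellow ear (-y side). Lug and ear: 26 mm along the deck's x, 8 mm thick, 30 to 75 mm above the table. Empty down to the deck. Belongs to the deck, does not move with the guard.
- guard (a joint): Yellow guard that slides to the deck's -y (right seen from the robot): 0 = shut, 0.065 m = fully open. A detent holds it shut: about 8 N at the ear within the first 10 mm, then 2 N; it stays where left. Shut, its roof (deck x -85 to 0, y -85 to -20 mm, 80 to 85 mm above the table) covers the tab and the space in front of it; open, the space on the tab's -y side is free from above.
- guard_ear (a point): Top edge of the yellow ear, on the face that looks into the gap (the face to push, towards the deck's -y); 75 mm above the table. Moves with the guard.
- tensioner (a joint): Blue sprung arm on an upright pivot. 0 = at rest, 0.55 rad = at its stop; grows as the tab is pushed to the deck's +y (clockwise from above). Needs 3.5 N at the tab at first, 7.5 N at the stop; from 0.13 to 0.3 rad a brass pawl at the back adds up to 3 N (peak 9 N); it clicks in near 0.39. Let go after that, the arm falls back to about 0.37 and rests on the pawl.
- tab (a point): Middle of the pushed face of the red upright tab at the arm's free end, 62 mm above the table; moves with the arm. Tab: 30 mm along the arm, 5 mm thick, top at 75 mm; the arm's top is at 44 mm. The face looks along the arm's own -y: at rest the deck's -y turned 0.30 rad counter-clockwise from above, turning back clockwise as the joint grows.
- pivot (a point): The arm's pivot, on the deck's top face, 30 mm above the table; the tab face's middle is 115 mm from it along the arm (to the front) and 10 mm off the arm's middle line.
- stand: Grey block fixed on the table, 240 x 60 x 75 mm, its long side along its x axis, with three holes (14 mm wide, right through) 75 mm apart; the key and two drivers hang in them by their handles in any order. Origin under its centre; yaw varies by up to 0.3 rad.
- key: Push key, some 120 g: round steel shank 8 mm across, 65 mm long, under a blue square handle 24 x 24 x 70 mm with a white spot on top. Origin at the shank's tip, z up along it (handle from 65 to 135 mm), x and y square to the handle's faces. It hangs upright in the stand, handle underside on the stand's top, faces along the stand's sides, and lifts straight out.
- key_tip (a point): The lower end of the key's shank.
- key_grip (a point): Middle of the key's blue handle, 100 mm above the tip.
- driver_red: Bystander: driver with a round red handle 24 mm across, hanging in the stand. Origin at its tip.
- driver_green: Bystander: driver with a round green handle 26 mm across, hanging in the stand. Origin at its tip.
- insert: Bystander: orange tube insert block, 70 x 70 x 61 mm. Origin under its centre.
- rack: Bystander: white tube rack, 90 x 200 mm, 112 mm high with its capped tubes. Origin under its centre.
- bottle: Bystander: amber bottle, 60 mm across, 150 mm high. Origin under its centre.
- jar: Bystander: white jar with orange cap, 60 mm across, 80 mm high. Origin under its centre.
Not all that is in view belongs to the job. There is more than one size of the key; the job needs the largest.

How it is judged:
On the way, in this order (a step that is already met when the one before it is completed fails the run):
1. the key is gripped and drawn clear of the stand (height (world z) of key_tip above 0.077 m and contact force between the fingers and key above 2 N), for 0.1 s.
2. the guard is open with the key in the grip (value of joint guard above 0.05 m and contact force between the fingers and key above 2 N), for 0.2 s.
3. the key holds the tensioner arm back past its click (all of step 2 and value of joint tensioner above 0.47 rad and contact force between key and tensioner above 2 N), for 0.2 s.
At the end, for the whole second after the job is handed in: The gripper grips the key, the key presses on the tensioner arm (more than 2 N) and holds it still at more than 0.47 rad of its 0.55 rad (after its click it would rest at 0.37), and the guard is open by more than 50 of its 65 mm (all of step 3 and velocity of joint tensioner between -0.1 and 0.1 rad/s); the arm keeps its last pose, push and grip.
It fails at once if the gripper or the robot arm pushes on the guard (contact force between any of the fingers, the arm and guard above 1 N).
It fails at once if the gripper or the robot arm pushes on the tensioner arm (contact force between any of the fingers, the arm and tensioner above 1 N).
It fails at once if a bystander is moved by more than 30 mm or knocked over (distance of any of driver_red, driver_green, insert, rack, bottle, jar from where it was at the start of the episode above 0.03 m or angle between any of driver_red, driver_green, insert, rack, bottle, jar's own z axis and vertical above 0.5 rad).
It also fails if it takes over 48 s, if anything falls off the work surface, if the arm or the gripper's body presses on something with over 40 N, if the wrist force passes 120 N, or if a joint passes its speed limit or range.

### The arm

A 6-joint arm with a two-finger parallel gripper is mounted at the origin on the work surface. World frame = base frame: x ahead of the robot, y to its left, z up, the work surface at z = 0. Lengths are in m, angles in rad, forces in N, time in s.
With the tool pointing down it reaches from about 0.3 to 0.875 m from the base axis. Payload 6.4 kg.
Tool frame: the origin (TCP) lies midway between the tips of the shut fingers; the grasp point (between the pads) lies ctrl.grip_point_offset behind it (ctrl.grip_point_offset is the distance from the TCP to the grasp point, in m); z points along the fingers, y is the direction in which the jaws open and shut (so a half turn about z gives the same grasp; the last joint's range is limited). The gripper opens to 85 mm and grips with 20 to 120 N. Pads are 22 mm wide; open, the fingers measure 114 mm over their backs; the gripper's body (76 mm by 85 mm) begins 54 mm behind the grasp point. The pads swing forward as they close: fully open they stand 13 mm farther back than shut.
Start: joints at [0.939, 0.181, 1.607, -0, 1.354, -0.206], TCP at [0.237, 0.524, 0.231] pointing down, gripper open.
Joint ranges: [-2.99, 2.99], [-0.89, 2.07], [0.3, 2.58], [-1.14, 4.28], [0, 2.63], [-3.12, 3.12]. Speed limits (rad/s): [2.57, 2.57, 3.01, 3.14, 3.14, 3.14].

### API

Orientations are given as a unit quaternion [w, x, y, z].
In Python, from bench import ctrl, viewer gives the robot as it stands.
- The arm moves only by the shell command python3 -m handwheel 'ROWS' [OPENING]. ROWS is JSON, a list of rows, each an object with "travel": the shift along the tool's x, y, z as a fraction of full scale, a list of three; "dr": the turn, a rotation vector about the tool's x, y, z as a fraction of full scale, a list of three. A call has 1 to 20 rows; each row shifts and turns the pose as measured when the row begins, along the tool's axes as they then stand; what a row does not reach is not made up. Full scale, the value 1, is 150 mm for a shift and 30 degrees for a turn. A row lasts 1/12 s, in which the tool goes at most 41.7 mm and 7.16 degrees, less where a joint would pass 70% of its speed; a pose out of reach is approached as far as the arm can. A call with a number of a shift or a turn outside -1 to 1 is refused whole. A call with a gripper value outside its range is refused whole. OPENING is the opening, from -1 (shut) to 1 (fully open), set as the call begins (- or left out, the last holds). The fingers move at their own pace and stop on an object; the grip force is fixed at half the most. Time passes only in rows, so rows that do not move let the fingers close. It gives the time, the measured TCP pose, the force and the opening at its end, in the units of the state.
- ctrl.get_obs(): the state, without advancing time (a new reading comes with each control period).
- viewer.camera(name): name is "scene" or "top" or "wrist"; returns the picture (480x640x3 uint8, red, green, blue); there is no depth.
- viewer.get_calibration(name): a dict with "camera_matrix" (3x3 intrinsics, pixels), "R" (3x3) and "t" (3): a world point X has camera coordinates R X + t. Camera axes: x right, y down, z forward; pixel columns grow to the right and rows downward; lengths in m; the calibration is good to about 2 mm. A picture is of the moment at which its call begins: read the wrist's pose just before it. get_calibration takes no time and is no camera call; for the wrist camera it gives the pose at the moment of the call.
- ctrl.hand_in(): hands the job in, once; it reports no verdict.
The state is a dict: "time_s": time; "q": joint angles; "dq": joint speeds; "joint_efforts": joint torques, N m; "eef_pos": TCP position; "eef_rot": TCP orientation; "wrist_force": force on the tool from outside, world axes, zero at the start; "torque": the same for the moment, N m; "opening": opening from 0.0 (shut) to 1.0 (fully open).
Only numpy, scipy, OpenCV 4.12 (cv2) and the standard library are available. Lean on these libraries where they do the work, as an engineer would, in place of code of your own. Each camera call takes 0.05 s, during which the arm holds its last target. There are 200 camera calls.

## Working session

There is one attempt and no reset: what is moved stays moved. The work goes in short steps, Python scripts to look and compute and a shell command to move; the robot and the scene stay as the last step left them, time stands still between calls to the robot, and variables do not carry over. Pictures are saved under pics/ and viewed, about 8 in all and at most 12, crops included, and the job is handed in when it is done.

```bash
mkdir -p pics; ls; python3 - <<'E'
from bench import ctrl, viewer
import cv2, numpy as np
print(ctrl.get_obs(), ctrl.grip_point_offset)
for n in ("scene","top"):
    im=viewer.camera(n); cv2.imwrite(f"pics/{n}0.png",im[:,:,::-1]); c=viewer.get_calibration(n); print(n,c)
E
```

```text
pics
{'time_s': 0.0, 'q': array([ 9.38686690e-01,  1.81587363e-01,  1.60801525e+00, -3.76047536e-05,
        1.35381350e+00, -2.06297839e-01]), 'dq': array([-0.00183135,  0.00020787, -0.00149349, -0.00033313,  0.00084533,
       -0.0012538 ]), 'joint_efforts': array([-4.80718409e-04, -4.44869006e+01, -3.51332581e+01, -3.16337064e-04,
        9.09298804e-03, -1.28097443e-05]), 'eef_pos': array([0.23716141, 0.5231904 , 0.23035462]), 'eef_rot': array([-3.54335657e-04,  2.11297014e-01,  9.77421475e-01, -8.40257377e-04]), 'wrist_force': array([-0.08925856, -0.08043466,  0.60640799]), 'torque': array([-0.01754111, -0.00641293, -0.0033493 ]), 'opening': 1.0015591861006523} 0.0187
scene {'camera_matrix': array([[525.95126147,   0.        , 316.98331163],
       [  0.        , 525.95126147, 239.88658454],
       [  0.        ,   0.        ,   1.        ]]), 'R': array([[ 0.12314536,  0.99218424, -0.02014084],
       [ 0.70271502, -0.10151252, -0.70419231],
       [-0.70073306,  0.07256474, -0.70972357]]), 't': array([-0.03242273, -0.32129945,  1.59868379])}
top {'camera_matrix': array([[582.59366212,   0.        , 320.94642204],
       [  0.        , 582.59366212, 242.84338985],
       [  0.        ,   0.        ,   1.        ]]), 'R': array([[-0.00607007, -0.99989535,  0.01313146],
       [-0.99268304,  0.00444158, -0.12066752],
       [ 0.12059657, -0.01376784, -0.99260612]]), 't': array([-0.04205694,  0.54323131,  1.46681332])}
```

```bash
python3 -m handwheel --help 2>&1 | head -20
```

```text
invalid input: not JSON, or not a number
```

View pics/top0.png

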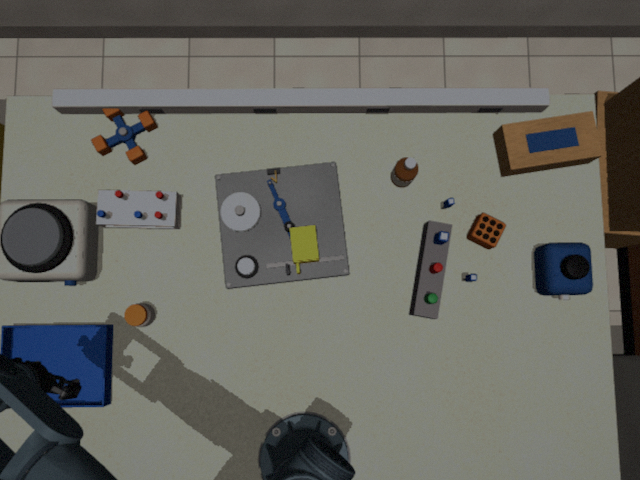

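View pics/scene0.png

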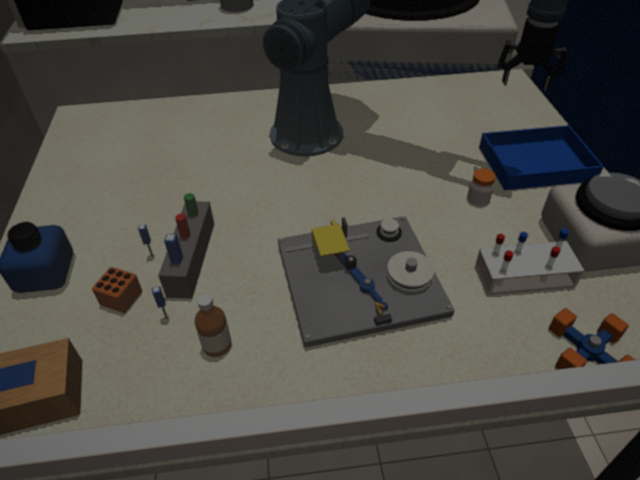

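The top view shows the deck with corners at about (216,174), (336,162), (349,274) and (226,288). The yellow guard is at (304,243), its ear at (297,266) and the lug at (289,268). The stand's key is the blue handle near (440,238), with the red driver at (436,268) and the green at (431,298). The scene view agrees: the key is at (172,250), and two small decoy keys stand outside the stand.

```bash
cat > h.py <<'E'
import numpy as np, cv2
from bench import ctrl, viewer
from scipy.spatial.transform import Rotation as Ro
def cal(n):
    c=viewer.get_calibration(n); return c["camera_matrix"],np.array(c["R"]),np.array(c["t"])
def ray(c,px):
    K,R,t=c; d=R.T@np.linalg.inv(K)@np.array([px[0],px[1],1.]); return -R.T@t, d/np.linalg.norm(d)
def onz(c,px,z):
    o,d=ray(c,px); return o+d*(z-o[2])/d[2]
def tri(c1,p1,c2,p2):
    A=[];b=[]
    for c,p in((c1,p1),(c2,p2)):
        o,d=ray(c,p);P=np.eye(3)-np.outer(d,d);A.append(P);b.append(P@o)
    A=np.vstack(A);b=np.hstack(b);x=np.linalg.lstsq(A,b,rcond=None)[0]
    return x, np.linalg.norm(A@x-b)
def proj(c,X):
    K,R,t=c;u=K@(R@np.asarray(X)+t);return u[:2]/u[2]
def shot(n,name):
    c=cal(n);im=viewer.camera(n)[:,:,::-1].copy();cv2.imwrite("pics/"+name+".png",im);return c,im
def blobs(im,lo,hi,box=None,amin=8):
    m=cv2.inRange(cv2.cvtColor(im,cv2.COLOR_BGR2HSV),np.array(lo),np.array(hi))
    if box: k=np.zeros_like(m);x0,y0,x1,y1=box;k[y0:y1,x0:x1]=255;m&=k
    n,l,s,c=cv2.connectedComponentsWithStats(m)
    return sorted([(int(s[i,4]),c[i].round(1).tolist(),s[i,:4].tolist()) for i in range(1,n) if s[i,4]>=amin],reverse=True),m
def pose():
    o=ctrl.get_obs();w,x,y,z=o["eef_rot"];return np.array(o["eef_pos"]),Ro.from_quat([x,y,z,w]),o
E
python3 - <<'E'
from h import *
ct,cs=cal("top"),cal("scene")
t=cv2.imread("pics/top0.png");s=cv2.imread("pics/scene0.png")
for nm,im,bs in(("top",t,(405,215,460,325)),("scene",s,(150,185,220,300))):
    for col,lo,hi in(("blue",(100,90,40),(130,255,255)),("red",(0,120,60),(8,255,255)),("green",(45,80,40),(85,255,255)),("white",(0,0,150),(179,70,255))):
        print(nm,col,blobs(im,lo,hi,bs)[0][:3])
for nm,im,bs in(("top",t,(215,160,350,290)),("scene",s,(275,215,455,340))):
    print(nm,"yellow",blobs(im,(22,100,60),(35,255,255),bs)[0][:3]);print(nm,"blue",blobs(im,(100,90,40),(130,255,255),bs)[0][:3])
P=[onz(ct,p,.03) for p in((216,174),(336,162),(349,274),(226,288))];print(np.round(P,3))
print(np.round([onz(ct,p,.075) for p in((428,221),(452,224),(438,319),(411,316))],3))
a=cv2.resize(t[155:295,210:355],None,fx=4,fy=4,interpolation=cv2.INTER_CUBIC)
b=cv2.resize(t[215:325,405:460],None,fx=4,fy=4,interpolation=cv2.INTER_CUBIC)
c=np.zeros((560,800,3),np.uint8);c[:a.shape[0],:a.shape[1]]=a;c[:b.shape[0],580:580+b.shape[1]]=b;cv2.imwrite("pics/c1.png",c)
E
```

```text
top blue [(48, [442.4, 236.8], [438, 231, 11, 13])]
top red [(70, [437.5, 266.9], [433, 263, 10, 10])]
top green [(88, [432.0, 298.0], [427, 293, 11, 11])]
top white []
scene blue [(158, [172.6, 249.1], [165, 235, 14, 28]), (43, [157.4, 294.5], [153, 290, 10, 10])]
scene red [(56, [180.2, 217.0], [176, 214, 10, 7])]
scene green [(66, [188.7, 197.4], [184, 194, 10, 9]), (26, [191.0, 206.8], [188, 203, 7, 10])]
scene white []
top yellow [(990, [303.7, 244.6], [289, 225, 30, 49])]
top blue [(268, [279.5, 205.2], [268, 183, 23, 41])]
scene yellow [(882, [329.9, 239.1], [312, 220, 38, 36])]
scene blue [(298, [365.1, 283.2], [350, 267, 32, 36]), (33, [342.6, 256.7], [340, 253, 7, 9]), (10, [385.8, 305.5], [385, 304, 3, 4])]
[[ 0.726  0.228  0.03 ]
 [ 0.757 -0.086  0.03 ]
 [ 0.463 -0.116  0.03 ]
 [ 0.428  0.198  0.03 ]]
[[ 0.592 -0.314  0.075]
 [ 0.584 -0.375  0.075]
 [ 0.347 -0.332  0.075]
 [ 0.355 -0.266  0.075]]
```

View pics/c1.png

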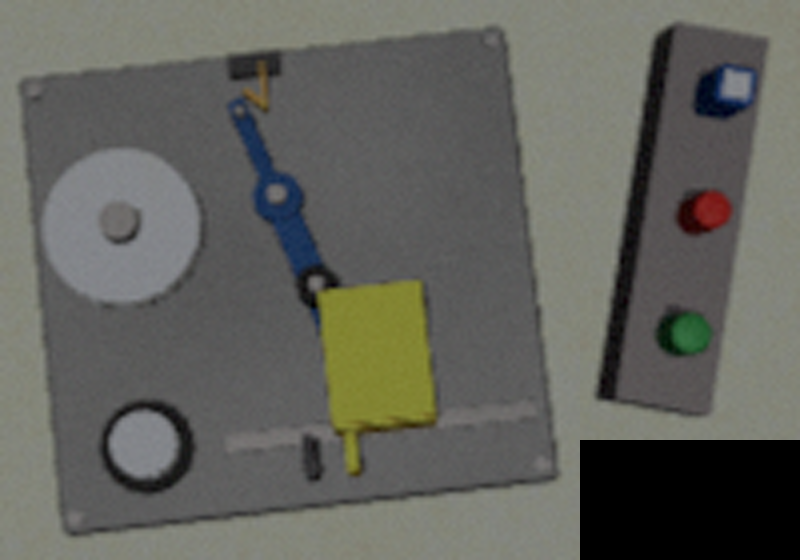

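```bash
python3 - <<'E'
from h import *
ct,cs=cal("top"),cal("scene")
s=cv2.imread("pics/scene0.png");t=cv2.imread("pics/top0.png")
# key top: white spot in both
b=(160,225,185,265)
g=cv2.cvtColor(s,cv2.COLOR_BGR2HSV)[225:265,160:185]; 
for im,bx in((s,(160,225,185,265)),(t,(435,228,455,250))):
    print(blobs(im,(0,0,110),(179,110,255),bx,3)[0][:4])
k=onz(ct,(444.5,236),.145);print("key",k,proj(cs,k),proj(cs,k-[0,0,.07]))
for n,p in(("lug",(288.3,269)),("ear",(298.5,268))): print(n,onz(ct,p,.075))
y=.10;R=np.array([[np.cos(y),-np.sin(y)],[np.sin(y),np.cos(y)]]);o=np.array([.574,.054])
for n,p,z in(("lug",(288.3,269),.075),("ear",(298.5,268),.075),("pivot",(279,203.5),.05)):print(n,R.T@(onz(ct,p,z)[:2]-o))
p,r,_=pose()
def cmd(X,yd): # tool-frame move in mm and yaw of tool y deg
    d=r.inv().apply(np.array(X)-p);print("mm",d*1000, "y ang",np.degrees(np.arctan2(*r.apply([0,1,0])[1::-1])))
cmd([k[0],k[1],.25],0)
E
```

```text
[(250, [164.1, 238.4], [160, 225, 16, 40]), (27, [169.8, 236.5], [167, 235, 7, 5])]
[(105, [452.0, 239.9], [448, 228, 7, 22]), (51, [443.7, 235.9], [440, 232, 8, 8])]
key [ 0.54457908 -0.33896257  0.145     ] [169.9516699  236.83849632] [177.01431804 259.72839359]
lug [0.47275627 0.03725142 0.075     ]
ear [0.47512047 0.0118922  0.075     ]
lug [-0.10241   -0.0065574]
ear [-0.10258931 -0.03202596]
pivot [0.06954311 0.00132493]
mm [-636.10401036 -658.26695496  -18.71285959] y ang 65.6015793456513
```

```bash
r='{"travel":[-0.19,-0.2,-0.006],"dr":[0,0,0]}'; python3 -m handwheel '[{"travel":[-0.19,-0.2,-0.006],"dr":[0,0,0]},{"travel":[-0.19,-0.2,-0.006],"dr":[0,0,0]},{"travel":[-0.19,-0.2,-0.006],"dr":[0,0,0]},{"travel":[-0.19,-0.2,-0.006],"dr":[0,0,0]},{"travel":[-0.19,-0.2,-0.006],"dr":[0,0,0]},{"travel":[-0.19,-0.2,-0.006],"dr":[0,0,0]},{"travel":[-0.19,-0.2,-0.006],"dr":[0,0,0]},{"travel":[-0.19,-0.2,-0.006],"dr":[0,0,0]},{"travel":[-0.19,-0.2,-0.006],"dr":[0,0,0]},{"travel":[-0.19,-0.2,-0.006],"dr":[0,0,0]},{"travel":[-0.19,-0.2,-0.006],"dr":[0,0,0]},{"travel":[-0.19,-0.2,-0.006],"dr":[0,0,0]},{"travel":[-0.19,-0.2,-0.006],"dr":[0,0,0]},{"travel":[-0.19,-0.2,-0.006],"dr":[0,0,0]},{"travel":[-0.19,-0.2,-0.006],"dr":[0,0,0]},{"travel":[-0.19,-0.2,-0.006],"dr":[0,0,0]},{"travel":[-0.19,-0.2,-0.006],"dr":[0,0,0]},{"travel":[-0.19,-0.2,-0.006],"dr":[0,0,0]}]' 1; cat >> h.py <<'E'
def to(X,ang,n=1): # tool-frame move (fractions per row over n rows), yaw of tool y to ang deg
    p,r,o=pose();d=r.inv().apply(np.array(X)-p)
    a=np.degrees(np.arctan2(*r.apply([0,1,0])[1::-1]))
    D=Ro.from_matrix(np.array([[-np.sin(np.radians(ang)),np.cos(np.radians(ang)),0],[np.cos(np.radians(ang)),np.sin(np.radians(ang)),0],[0,0,-1]])) if 0 else None
    zt=np.array([0,0,-1.]);y=np.array([np.cos(np.radians(ang)),np.sin(np.radians(ang)),0]);x=np.cross(y,zt)
    T=Ro.from_matrix(np.c_[x,y,zt]);rv=np.degrees((r.inv()*T).as_rotvec())
    print("pos",p.round(4),"yang %.1f"%a,"t %.2f"%o["time_s"],"F",o["wrist_force"].round(1),"op %.3f"%o["opening"])
    print("move mm",(d*1000).round(1),"frac/row",(d/.15/n).round(4),"rv deg",rv.round(2),"frac/row",(rv/30/n).round(4))
E
python3 -c "
from h import *
to([.5446,-.339,.25],78.5)"
```

```text
time_s: 1.6
eef_pos: [0.4783, -0.1847, 0.2412]
eef_rot: [-0.002, 0.205, 0.979, -0.002]
wrist_force: [0.1, 0.5, 0.5]
opening: 1.001
pos [ 0.4783 -0.1847  0.2412] yang 66.3 t 1.60 F [0.1 0.5 0.5] op 1.001
move mm [-122.6 -114.8   -8.7] frac/row [-0.8172 -0.7652 -0.0581] rv deg [ -0.24  -0.24 -12.16] frac/row [-0.0079 -0.008  -0.4053]
```

```bash
python3 -m handwheel '[{"travel":[-0.19,-0.18,-0.01],"dr":[0,0,0]},{"travel":[-0.19,-0.18,-0.01],"dr":[0,0,0]},{"travel":[-0.19,-0.18,-0.01],"dr":[0,0,0]},{"travel":[-0.1,-0.1,0],"dr":[0,0,-0.2]},{"travel":[0,0,0],"dr":[0,0,-0.2]},{"travel":[0,0,0],"dr":[0,0,0]}]'; python3 - <<'E'
from h import *
to([.5446,-.339,.25],78.5)
c,im=shot("wrist","w1"); print("pred",proj(c,[.5446,-.339,.145]))
E
```

```text
time_s: 2.1
eef_pos: [0.5323, -0.3289, 0.2411]
eef_rot: [-0.004, 0.102, 0.995, -0.001]
wrist_force: [-0.2, 0.5, -0.3]
opening: 1.001
pos [ 0.5323 -0.3289  0.2411] yang 78.3 t 2.10 F [-0.2  0.5 -0.3] op 1.001
move mm [-14.1  -7.4  -8.9] frac/row [-0.0937 -0.0492 -0.0597] rv deg [-0.17 -0.47 -0.24] frac/row [-0.0057 -0.0157 -0.0079]
pred [313.30619575 268.42554934]
```

View pics/w1.png

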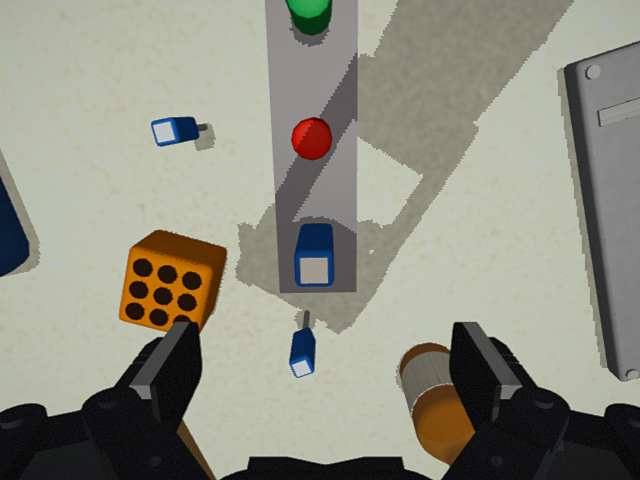

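```bash
python3 - <<'E'
from h import *
c=cal("wrist");im=cv2.imread("pics/w1.png")
b=blobs(im,(0,0,150),(179,110,255),(295,252,335,290),20)[0][0];print(b)
k,e=tri(c,b[1],cal("top"),(443.7,235.9));print(k,e,onz(c,b[1],.145))
k=onz(c,b[1],.145);to([k[0],k[1],.083],78.5)
E
```

```text
(654, [313.7, 270.1], [301, 258, 27, 25])
[ 0.54546797 -0.33823055  0.14326564] 0.0012109684713462665 [ 0.54529936 -0.3388015   0.145     ]
pos [ 0.532  -0.3287  0.241 ] yang 78.0 t 2.15 F [ 0.6 -0.2 -0.5] op 1.001
move mm [-16.4  -6.6 157.9] frac/row [-0.1096 -0.0441  1.0525] rv deg [-0.18 -0.48 -0.51] frac/row [-0.0061 -0.0161 -0.0171]
```

Shift level first, then go straight down, in steps.

```bash
python3 -m handwheel '[{"travel":[-0.11,-0.044,0],"dr":[-0.006,-0.016,-0.017]},{"travel":[0,0,0],"dr":[0,0,0]},{"travel":[0,0,0.2],"dr":[0,0,0]},{"travel":[0,0,0.2],"dr":[0,0,0]},{"travel":[0,0,0],"dr":[0,0,0]}]';python3 -c "
from h import *
to([.5453,-.3387,.083],78.5)"
```

```text
time_s: 2.57
eef_pos: [0.5467, -0.3351, 0.1809]
eef_rot: [0.0, 0.106, 0.994, -0.0]
wrist_force: [-0.9, 0.6, -0.6]
opening: 0.996
pos [ 0.5467 -0.3351  0.1809] yang 77.8 t 2.57 F [-0.9  0.6 -0.6] op 0.996
move mm [ 0.7 -3.8 97.9] frac/row [ 0.0049 -0.0253  0.6523] rv deg [-0.02  0.06 -0.72] frac/row [-0.0006  0.0018 -0.0239]
```

```bash
python3 -m handwheel '[{"travel":[0.004,-0.025,0.1],"dr":[0,0,-0.024]},{"travel":[0,0,0.18],"dr":[0,0,0]},{"travel":[0,0,0.18],"dr":[0,0,0]},{"travel":[0,0,0.14],"dr":[0,0,0]},{"travel":[0,0,0.03],"dr":[0,0,0]},{"travel":[0,0,0],"dr":[0,0,0]}]';python3 -c "
from h import *
to([.5453,-.3387,.083],78.5)"
```

```text
time_s: 3.07
eef_pos: [0.5463, -0.3343, 0.0912]
eef_rot: [0.001, 0.103, 0.995, -0.001]
wrist_force: [0.1, -1.3, 0.3]
opening: 1.001
pos [ 0.5463 -0.3343  0.0912] yang 78.2 t 3.07 F [ 0.1 -1.3  0.3] op 1.001
move mm [ 0.1 -4.5  8.2] frac/row [ 0.0004 -0.03    0.0547] rv deg [-0.1   0.18 -0.33] frac/row [-0.0035  0.0059 -0.0109]
```

```bash
python3 -m handwheel '[{"travel":[0,-0.03,0.045],"dr":[0,0,0]},{"travel":[0,-0.01,0.01],"dr":[0,0,0]},{"travel":[0,0,0],"dr":[0,0,0]}]';python3 -m handwheel '[{"travel":[0,0,0],"dr":[0,0,0]},{"travel":[0,0,0],"dr":[0,0,0]},{"travel":[0,0,0],"dr":[0,0,0]},{"travel":[0,0,0],"dr":[0,0,0]},{"travel":[0,0,0],"dr":[0,0,0]},{"travel":[0,0,0],"dr":[0,0,0]},{"travel":[0,0,0],"dr":[0,0,0]},{"travel":[0,0,0],"dr":[0,0,0]},{"travel":[0,0,0],"dr":[0,0,0]},{"travel":[0,0,0],"dr":[0,0,0]}]' -1;python3 -c "
from h import *
to([.5453,-.3387,.18],78.5)"
```

```text
time_s: 3.32
eef_pos: [0.5467, -0.3411, 0.0873]
eef_rot: [0.003, 0.103, 0.995, -0.003]
wrist_force: [-0.2, 0.3, -0.6]
opening: 0.999
time_s: 4.15
eef_pos: [0.5488, -0.3428, 0.0921]
eef_rot: [0.006, 0.104, 0.995, -0.004]
wrist_force: [0.6, 0.3, 1.1]
opening: 0.276
pos [ 0.5488 -0.3428  0.0921] yang 78.1 t 4.15 F [0.6 0.3 1.1] op 0.276
move mm [  3.1   2.6 -87.9] frac/row [ 0.0207  0.0176 -0.5863] rv deg [-0.42  0.75 -0.39] frac/row [-0.0139  0.0249 -0.0131]
```

```bash
python3 -m handwheel '[{"travel":[0,0,-0.1],"dr":[0,0,0]},{"travel":[0,0,-0.15],"dr":[0,0,0]},{"travel":[0,0,-0.15],"dr":[0,0,0]},{"travel":[0,0,-0.15],"dr":[0,0,0]},{"travel":[0,0,-0.15],"dr":[0,0,0]},{"travel":[0,0,-0.1],"dr":[0,0,0]},{"travel":[0,0,-0.05],"dr":[0,0,0]},{"travel":[0,0,0],"dr":[0,0,0]}]';python3 - <<'E'
from h import *
to([.5453,-.3387,.21],78.5)
c,im=shot("wrist","w2");s,ims=shot("scene","s2")
p,r,_=pose();tip=p+r.apply([0,0,.082]);print("tip est",tip,"wrist px",proj(c,tip),"scene",proj(s,tip),proj(s,p-[0,0,.017]))
u=proj(s,tip).astype(int)
a=cv2.resize(ims[u[1]-90:u[1]+60,u[0]-70:u[0]+80],(450,450),interpolation=cv2.INTER_CUBIC)
w=cv2.resize(im[180:480,160:480],(340,319))
C=np.zeros((450,800,3),np.uint8);C[:,:450]=a;C[:319,455:795]=w;cv2.imwrite("pics/c2.png",C)
E
```

```text
time_s: 4.82
eef_pos: [0.5474, -0.3405, 0.2196]
eef_rot: [0.006, 0.104, 0.995, -0.002]
wrist_force: [0.7, 0.4, -1.4]
opening: 0.273
pos [ 0.5474 -0.3405  0.2196] yang 78.1 t 4.82 F [ 0.7  0.4 -1.4] op 0.273
move mm [2.5 1.3 9.6] frac/row [0.0166 0.009  0.0638] rv deg [-0.21  0.67 -0.42] frac/row [-0.007   0.0223 -0.0141]
tip est [ 0.54727428 -0.34011313  0.1352987 ] wrist px [326.30280625 248.95414944] scene [170.31650428 241.10132897] [163.39016249 217.94480713]
```

View pics/c2.png

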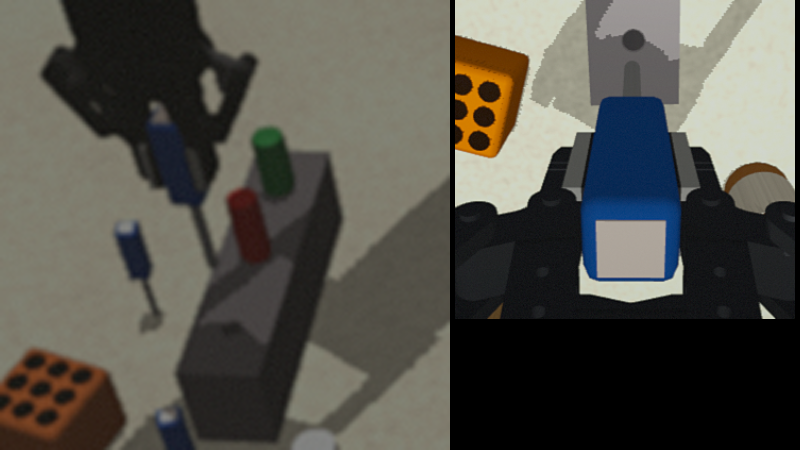

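```bash
python3 - <<'E'
from h import *
c=cal("wrist");s=cal("scene")
x,e=tri(c,(326.4,241),s,(171,240));p,r,_=pose();print(x,e,r.inv().apply(x-p))
im=cv2.imread("pics/w2.png");b=blobs(im,(0,0,150),(179,60,255),(280,380,375,450),200)[0];print(b[:2])
x,e=tri(c,b[0][1],s,(100+157/3,151+108/3));print("spot",x,e,r.inv().apply(x-p),r.inv().apply(onz(c,b[0][1],p[2]+.053)-p))
# gap target in world, refine lug/ear mask in top0
d=[.4739,.0246];print(d)
to([.4739,.0246,.22],78.5)
E
```

```text
[ 0.54185333 -0.33888378  0.13309123] 0.0009463237604089123 [5.57758757e-03 8.60796853e-05 8.41573218e-02]
[(3381, [325.0, 413.8], [293, 388, 65, 53]), (704, [330.6, 443.9], [280, 421, 95, 29])]
spot [ 0.54047649 -0.3413053   0.27492081] 0.0040937248681523495 [ 0.00515046 -0.00284078 -0.05766877] [ 0.00274389 -0.00014989 -0.05302658]
[0.4739, 0.0246]
pos [ 0.5466 -0.3398  0.2173] yang 78.1 t 4.92 F [-0.9 -0.2 -1.6] op 0.272
move mm [146.4 341.5  -4.7] frac/row [ 0.9762  2.2766 -0.0312] rv deg [-0.11  0.51 -0.43] frac/row [-0.0037  0.0171 -0.0144]
```

```bash
python3 -m handwheel '[{"travel":[0.05,0.12,0],"dr":[0,0,0]},{"travel":[0.1,0.23,0],"dr":[0,0,0]},{"travel":[0.1,0.23,0],"dr":[0,0,0]},{"travel":[0.1,0.23,0],"dr":[0,0,0]},{"travel":[0.1,0.23,0],"dr":[0,0,0]},{"travel":[0.1,0.23,0],"dr":[0,0,0]},{"travel":[0.1,0.23,0],"dr":[0,0,0]},{"travel":[0.1,0.23,0],"dr":[0,0,0]},{"travel":[0.1,0.23,0],"dr":[0,0,0]},{"travel":[0.1,0.23,0],"dr":[0,0,0]},{"travel":[0.05,0.12,0],"dr":[0,0,0]},{"travel":[0,0,0],"dr":[0,0,0]}]';python3 - <<'E'
from h import *
to([.4778,.0238,.20],78.5)
c,im=shot("wrist","w3");p,r,_=pose()
print("tip px",proj(c,p+r.apply([.004,0,.083])),"gap px",proj(c,[.4739,.0246,.075]))
E
```

```text
time_s: 5.92
eef_pos: [0.4559, 0.047, 0.1945]
eef_rot: [-0.012, 0.108, 0.994, 0.004]
wrist_force: [-0.2, 0.2, -1.9]
opening: 0.277
pos [0.4559 0.047  0.1945] yang 77.6 t 5.92 F [-0.2  0.2 -1.9] op 0.277
move mm [-26.3 -17.9  -6.2] frac/row [-0.175  -0.1193 -0.0412] rv deg [ 0.27 -1.37 -0.91] frac/row [ 0.0091 -0.0456 -0.0305]
tip px [322.94624314 245.24620911] gap px [296.74963263 270.73263539]
```

View pics/w3.png

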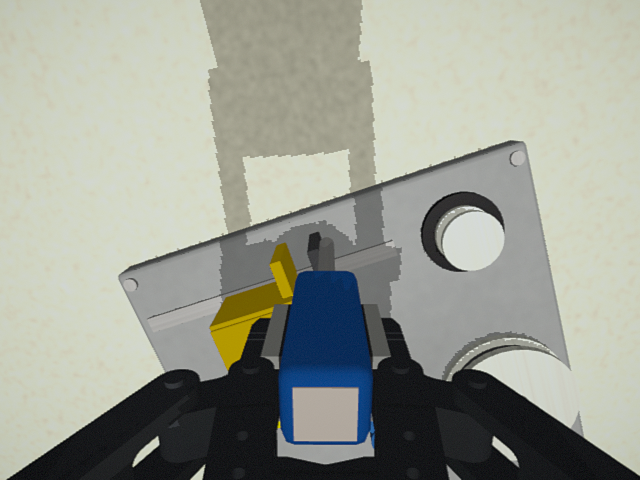

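The wrist view shows the ear from (280,243) to (297,298), the lug near (315,245) and the shank tip at (326,240), so I overshot about 3 cm to the left and front. The predicted gap (297,271) falls between ear and lug. I'll refine it with masks.

```bash
python3 - <<'E'
from h import *
c=cal("wrist");im=cv2.imread("pics/w3.png")
b,m=blobs(im,(20,120,30),(36,255,255),(205,230,300,370),50);print(b[:3])
for y in range(240,304,6):
    x=np.where(m[y,250:300])[0]+250
    print(y,(x.min(),x.max()) if len(x) else None, [tuple(int(v) for v in im[y,k]) for k in (300,304,308,312,316)])
yw=.10;R=np.array([[np.cos(yw),-np.sin(yw)],[np.sin(yw),np.cos(yw)]]);o=np.array([.574,.054])
for q in((280,243),(287,243),(272,250),(290,243),(297,298),(308,240),(308,255)):
    w=onz(c,q,.075);print(q,w.round(4),(R.T@(w[:2]-o)).round(4))
# deck corners here at z=.03: 
for q in((120,276),(524,142)): print(onz(c,q,.03).round(4))
a=cv2.resize(im[220:310,230:350],(800,600),interpolation=cv2.INTER_CUBIC);cv2.imwrite("pics/c3.png",a)
E
```

```text
[(4117, [252.4, 307.2], [210, 243, 87, 127])]
240 None [(113, 114, 113), (112, 113, 112), (86, 87, 86), (34, 33, 35), (40, 35, 38)]
246 (np.int64(276), np.int64(286)) [(113, 113, 113), (112, 114, 113), (44, 45, 44), (40, 40, 38), (42, 39, 39)]
252 (np.int64(274), np.int64(288)) [(110, 113, 112), (114, 115, 113), (60, 60, 58), (66, 66, 65), (65, 63, 65)]
258 (np.int64(272), np.int64(291)) [(111, 113, 112), (114, 115, 114), (104, 107, 104), (62, 58, 60), (67, 65, 63)]
264 (np.int64(269), np.int64(293)) [(109, 112, 110), (112, 112, 112), (115, 116, 115), (63, 61, 62), (63, 61, 60)]
270 (np.int64(271), np.int64(296)) [(103, 105, 107), (129, 131, 134), (116, 111, 108), (114, 111, 106), (72, 61, 55)]
276 (np.int64(274), np.int64(296)) [(86, 43, 4), (85, 41, 8), (87, 45, 15), (87, 43, 14), (95, 46, 9)]
282 (np.int64(273), np.int64(294)) [(88, 45, 9), (87, 45, 15), (88, 46, 19), (87, 43, 11), (87, 43, 14)]
288 (np.int64(254), np.int64(293)) [(86, 40, 7), (84, 42, 0), (84, 42, 5), (88, 46, 16), (84, 41, 3)]
294 (np.int64(250), np.int64(292)) [(86, 44, 15), (83, 40, 0), (87, 45, 8), (86, 42, 7), (85, 40, 7)]
300 (np.int64(250), np.int64(291)) [(87, 44, 15), (85, 40, 7), (89, 46, 20), (87, 41, 11), (87, 43, 16)]
(280, 243) [0.4532 0.0173 0.075 ] [-0.1239 -0.0245]
(287, 243) [0.4542 0.0217 0.075 ] [-0.1225 -0.0202]
(272, 250) [0.4566 0.0111 0.075 ] [-0.1211 -0.031 ]
(290, 243) [0.4546 0.0235 0.075 ] [-0.1219 -0.0184]
(297, 298) [0.4926 0.019  0.075 ] [-0.0845 -0.0267]
(308, 240) [0.4551 0.0353 0.075 ] [-0.1201 -0.0068]
(308, 255) [0.4649 0.033  0.075 ] [-0.1106 -0.01  ]
[ 0.4639 -0.116   0.03  ]
[0.4302 0.1956 0.03  ]
```

View pics/c3.png

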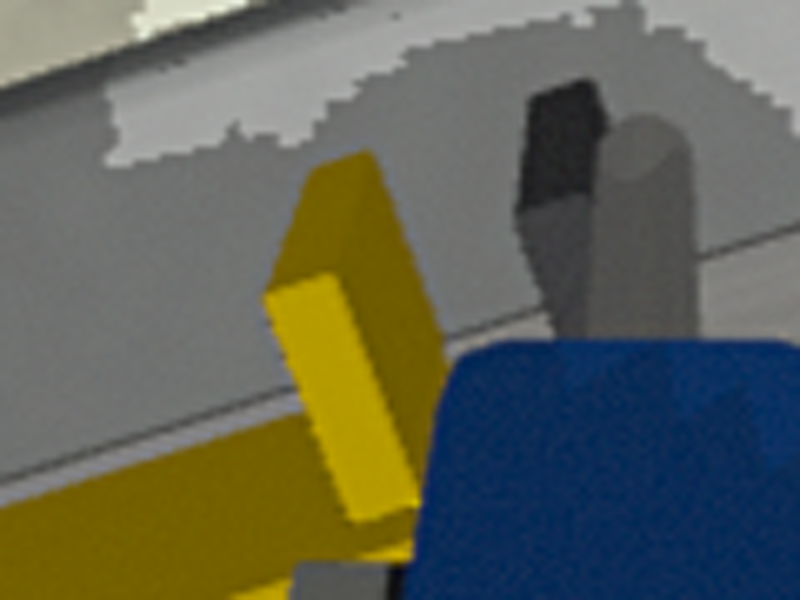

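```bash
python3 - <<'E'
from h import *
c=cal("wrist");t=cal("top")
yw=.10;R=np.array([[np.cos(yw),-np.sin(yw)],[np.sin(yw),np.cos(yw)]]);o=np.array([.574,.054])
for n,q in dict(earFL=(269.8,264.3),earFR=(280.3,260.8),earBR=(293,295.8),earBL=(282.8,298.3),lugFR=(307.6,251.2),lug2=(313.3,270.2)).items():
    w=onz(c,q,.075);print(n,w.round(4),(R.T@(w[:2]-o)).round(4),proj(t,w).round(1))
p,r,_=pose()
print("tip",p+r.apply([.004,0,.083]), "tip from px", onz(c,(326.5,239),.112))
E
```

```text
earFL [0.4657 0.0073 0.075 ] [-0.1124 -0.0357] [300.4 271.8]
earFR [0.4649 0.0145 0.075 ] [-0.1125 -0.0284] [297.4 272.1]
earBR [0.4905 0.0168 0.075 ] [-0.0868 -0.0287] [296.5 261.8]
earBL [0.4908 0.0098 0.075 ] [-0.0872 -0.0357] [299.3 261.7]
lugFR [0.4624 0.0333 0.075 ] [-0.1131 -0.0094] [289.9 273.2]
lug2 [0.4758 0.034  0.075 ] [-0.0997 -0.0101] [289.6 267.8]
tip [0.45016405 0.04739335 0.11138407] tip from px [0.44690907 0.04888416 0.112     ]
```

```bash
python3 -m handwheel '[{"travel":[-0.08,-0.06,-0.02],"dr":[0,-0.02,-0.02]},{"travel":[-0.08,-0.06,-0.01],"dr":[0,-0.02,0]},{"travel":[0,0,0],"dr":[0,0,0]}]';python3 -c "
from h import *
to([.482,.0237,.20],78.5)"
```

```text
time_s: 6.22
eef_pos: [0.4753, 0.0215, 0.1955]
eef_rot: [-0.003, 0.102, 0.995, 0.002]
wrist_force: [-0.6, -0.3, -0.3]
opening: 0.273
pos [0.4753 0.0215 0.1955] yang 78.3 t 6.22 F [-0.6 -0.3 -0.3] op 0.273
move mm [-6.1  3.5 -4.6] frac/row [-0.0408  0.0236 -0.0304] rv deg [ 0.15 -0.37 -0.17] frac/row [ 0.0051 -0.0124 -0.0057]
```

```bash
python3 -m handwheel '[{"travel":[-0.04,0.024,-0.01],"dr":[0,-0.01,0]},{"travel":[0,0,0],"dr":[0,0,0]},{"travel":[0,0,0],"dr":[0,0,0]}]';python3 - <<'E'
from h import *
to([.482,.0237,.20],78.5)
c,im=shot("wrist","w4");t,imt=shot("top","t4");to([.482,.0237,.20],78.5)
p,r,_=pose();tip=p+r.apply([.0055,0,.083]);print(tip,proj(c,tip),"gap",proj(c,[.4766,.0249,.075]))
a=cv2.resize(im[200:310,240:400],(800,550),interpolation=cv2.INTER_CUBIC);cv2.imwrite("pics/c4.png",a)
E
```

```text
time_s: 6.47
eef_pos: [0.4824, 0.0211, 0.1956]
eef_rot: [-0.002, 0.105, 0.994, 0.001]
wrist_force: [0.5, -0.1, -2.8]
opening: 0.272
pos [0.4824 0.0211 0.1956] yang 78.0 t 6.47 F [ 0.5 -0.1 -2.8] op 0.272
move mm [ 1.   2.5 -4.4] frac/row [ 0.0064  0.0164 -0.0294] rv deg [ 0.14 -0.22 -0.54] frac/row [ 0.0048 -0.0073 -0.018 ]
pos [0.4824 0.0214 0.1958] yang 78.0 t 6.57 F [-0.1 -0.6 -0.2] op 0.274
move mm [ 0.9  2.2 -4.2] frac/row [ 0.0059  0.0146 -0.028 ] rv deg [ 0.15 -0.19 -0.5 ] frac/row [ 0.0049 -0.0063 -0.0167]
[0.4767953  0.02279354 0.11280445] [325.59925364 242.24310433] gap [328.51215633 223.71754254]
```

View pics/c4.png

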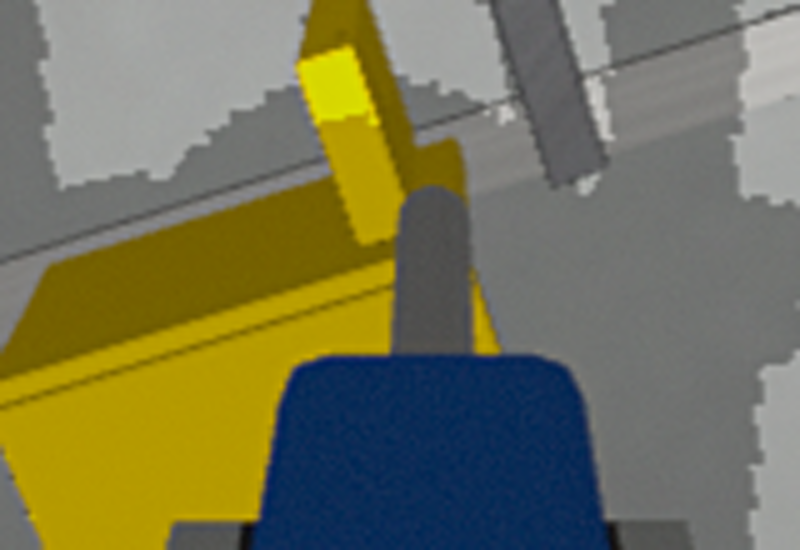

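```bash
python3 -m handwheel '[{"travel":[0.004,0.022,0],"dr":[0.004,-0.006,-0.015]},{"travel":[0,0,0.1],"dr":[0,0,0]},{"travel":[0,0,0.06],"dr":[0,0,0]},{"travel":[0,0,0],"dr":[0,0,0]}]';python3 - <<'E'
from h import *
to([.482,.0237,.128],78.5);p,r,_=pose();tip=p+r.apply([.0055,0,.083]);print(tip, tip-[.4766,.0249,0.075])
E
```

```text
time_s: 6.9
eef_pos: [0.4826, 0.0256, 0.1717]
eef_rot: [0.001, 0.1, 0.995, 0.0]
wrist_force: [-0.6, 0.4, -1.0]
opening: 0.273
pos [0.4826 0.0256 0.1717] yang 78.5 t 6.90 F [-0.6  0.4 -1. ] op 0.273
move mm [ 0.3 -2.  43.7] frac/row [ 0.0022 -0.0136  0.2914] rv deg [0.03 0.11 0.03] frac/row [0.0009 0.0037 0.001 ]
[0.47740945 0.02672772 0.08870506] [0.00080945 0.00182772 0.01370506]
```

```bash
python3 -m handwheel '[{"travel":[0,-0.013,0.04],"dr":[0,0,0]},{"travel":[0,0,0.09],"dr":[0,0,0]},{"travel":[0,0,0.09],"dr":[0,0,0]},{"travel":[0,0,0.07],"dr":[0,0,0]},{"travel":[0,0,0],"dr":[0,0,0]}]';python3 - <<'E'
from h import *
to([.482,.0237,.128],78.5);p,r,_=pose();tip=p+r.apply([.0055,0,.083]);print(tip, tip-[.4766,.0249,0.075])
E
```

```text
time_s: 7.32
eef_pos: [0.4828, 0.024, 0.1272]
eef_rot: [0.002, 0.099, 0.995, -0.0]
wrist_force: [-0.6, 0.7, -1.2]
opening: 0.273
pos [0.4828 0.024  0.1272] yang 78.6 t 7.32 F [-0.6  0.7 -1.2] op 0.273
move mm [ 0.8 -0.5 -0.8] frac/row [ 0.005  -0.0032 -0.0052] rv deg [0.02 0.24 0.14] frac/row [0.0007 0.008  0.0045]
[0.47779236 0.02506286 0.0442036 ] [ 0.00119236  0.00016286 -0.0307964 ]
```

```bash
python3 -m handwheel '[{"travel":[-0.014,-0.045,0],"dr":[0,0,0]},{"travel":[-0.014,-0.045,0],"dr":[0,0,0]},{"travel":[-0.014,-0.045,0],"dr":[0,0,0]},{"travel":[-0.014,-0.045,0],"dr":[0,0,0]},{"travel":[-0.014,-0.045,0],"dr":[0,0,0]},{"travel":[-0.014,-0.045,0],"dr":[0,0,0]},{"travel":[-0.014,-0.045,0],"dr":[0,0,0]},{"travel":[-0.014,-0.045,0],"dr":[0,0,0]}]';python3 - <<'E'
from h import *
to([.482+.007,.0237-.0697,.128],78.5)
yw=.10;R=np.array([[np.cos(yw),-np.sin(yw)],[np.sin(yw),np.cos(yw)]]);o=np.array([.574,.054])
p,r,_=pose();tip=p+r.apply([.0055,0,.083]);print(tip,R.T@(tip[:2]-o))
E
```

```text
time_s: 7.98
eef_pos: [0.4887, -0.0313, 0.1282]
eef_rot: [0.001, 0.099, 0.995, 0.006]
wrist_force: [0.3, 1.6, -2.6]
opening: 0.275
pos [ 0.4887 -0.0313  0.1282] yang 78.7 t 7.98 F [ 0.3  1.6 -2.6] op 0.275
move mm [ -3.2 -14.4   0. ] frac/row [-0.0214 -0.0958  0.0003] rv deg [0.66 0.06 0.16] frac/row [0.022  0.0019 0.0053]
[ 0.4835486  -0.02927636  0.04520587] [-0.09831328 -0.07383025]
```

```bash
python3 -m handwheel '[{"travel":[-0.014,-0.045,0],"dr":[0,0,0]},{"travel":[-0.014,-0.045,0],"dr":[0,0,0]},{"travel":[-0.01,-0.03,0],"dr":[0.02,0,0]},{"travel":[0,0,0],"dr":[0,0,0]}]';python3 - <<'E'
from h import *
to([.482+.007,.0237-.0697,.128],78.5)
yw=.10;R=np.array([[np.cos(yw),-np.sin(yw)],[np.sin(yw),np.cos(yw)]]);o=np.array([.574,.054])
p,r,_=pose();tip=p+r.apply([.0055,0,.083]);print(tip,R.T@(tip[:2]-o))
s,im=shot("top","t5")
b,m=blobs(im,(22,100,60),(35,255,255),(215,160,350,290));print(b[:2])
E
```

```text
time_s: 8.32
eef_pos: [0.4905, -0.0464, 0.128]
eef_rot: [-0.001, 0.102, 0.995, 0.009]
wrist_force: [-1.0, 2.5, 1.0]
opening: 0.274
pos [ 0.4905 -0.0464  0.128 ] yang 78.3 t 8.32 F [-1.   2.5  1. ] op 0.274
move mm [1.5 0.1 0. ] frac/row [0.0103 0.0006 0.0003] rv deg [ 1.   -0.21 -0.18] frac/row [ 0.0335 -0.007  -0.006 ]
[ 0.48510008 -0.0438051   0.04507355] [-0.09822001 -0.0884413 ]
[(11, [338.5, 222.8], [336, 222, 5, 3])]
```

```bash
python3 -m handwheel '[{"travel":[0.016,0.05,0],"dr":[0.03,0,0]},{"travel":[0,0,-0.12],"dr":[0,0,0]},{"travel":[0,0,-0.15],"dr":[0,0,0]},{"travel":[0,0,-0.1],"dr":[0,0,0]},{"travel":[0,0,0],"dr":[0,0,0]},{"travel":[0,0,0],"dr":[0,0,0]}]';python3 - <<'E'
from h import *
to([.482+.007,.0237-.0697,.20],78.5)
c,im=shot("wrist","w6")
p,r,_=pose();tip=p+r.apply([.0055,0,.083]);print("tip",tip)
yw=.10;R=np.array([[np.cos(yw),-np.sin(yw)],[np.sin(yw),np.cos(yw)]]);o=np.array([.574,.054])
for n,q,z in(("tabguess",(-.0404,-.0327),.075),("ear",(-.1,-.0936),.075)):
    print(n,proj(c,[*(o+R@np.array(q)),z]))
print(blobs(im,(0,120,40),(8,255,255),None,20)[0][:4])
t,imt=shot("top","t6");print(blobs(imt,(22,100,60),(35,255,255),(215,160,350,290))[0][:2])
E
```

```text
time_s: 8.87
eef_pos: [0.4906, -0.0432, 0.1861]
eef_rot: [-0.001, 0.102, 0.995, -0.002]
wrist_force: [-0.2, -0.5, -2.9]
opening: 0.272
pos [ 0.4906 -0.0432  0.1861] yang 78.3 t 8.87 F [-0.2 -0.5 -2.9] op 0.272
move mm [  1.1  -3.1 -13.9] frac/row [ 0.0071 -0.0206 -0.0928] rv deg [-0.24 -0.1  -0.16] frac/row [-0.008  -0.0035 -0.0055]
tip [ 0.48521932 -0.04251129  0.10307416]
tabguess [433.06372153 287.12945634]
ear [314.26897915 228.95982475]
[(467, [415.0, 287.1], [397, 258, 37, 57])]
[]
```

View pics/w6.png

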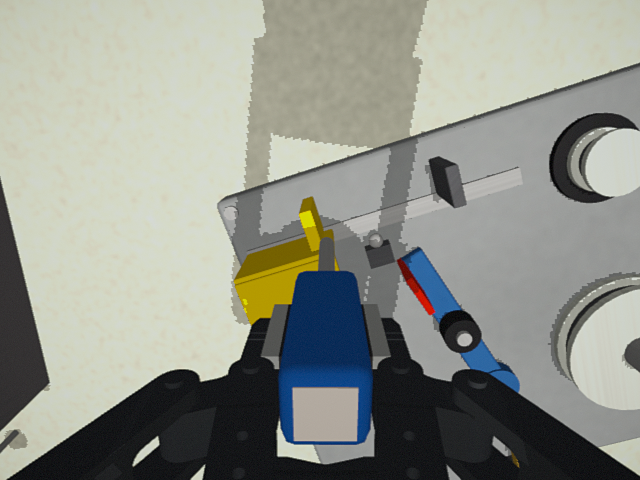

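```bash
python3 - <<'E'
from h import *
c=cal("wrist");im=cv2.imread("pics/w6.png")
a=cv2.resize(im[225:325,350:483],(798,600),interpolation=cv2.INTER_CUBIC);cv2.imwrite("pics/c6.png",a)
print("cam",-c[1].T@c[2])
E
```

```text
cam [ 0.41588653 -0.02724221  0.32897781]
```

View pics/c6.png

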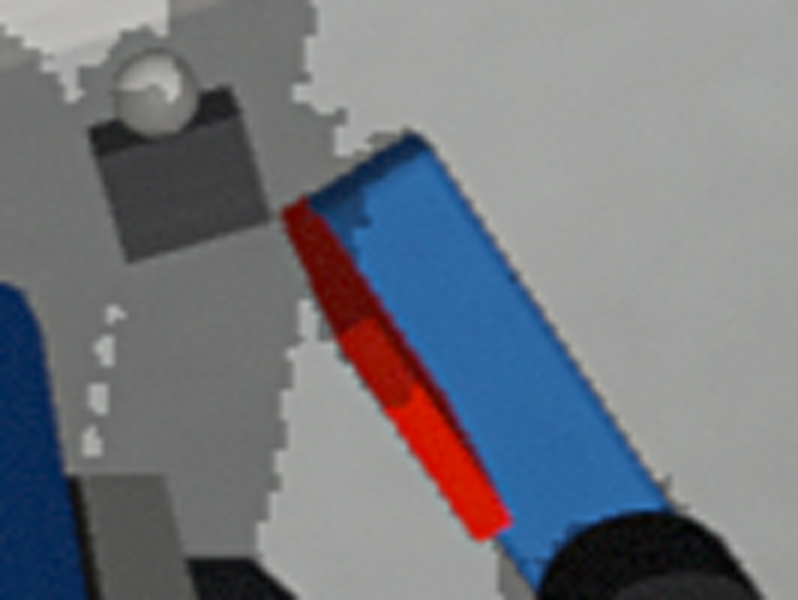

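```bash
python3 - <<'E'
from h import *
c=cal("wrist")
yw=.10;R=np.array([[np.cos(yw),-np.sin(yw)],[np.sin(yw),np.cos(yw)]]);o=np.array([.574,.054])
f=lambda q:(350+q[0]/6,225+q[1]/6)
for n,q,z in(("tabF",(340,335),.075),("tabB",(480,540),.075),("tabFr",(370,320),.075),("tabbotF",(285,210),.044),("blk1",(105,158),.04),("blk2",(268,215),.04),("blk3",(130,262),.04),("ball",(155,95),.035),("blkbase",(90,130),.03)):
    w=onz(c,f(q),z);print(n,w.round(4),(R.T@(w[:2]-o)).round(4))
p,r,_=pose();print(p,[o+R@np.array(d) for d in((-.05,-.07),)])
E
```

```text
tabF [0.5286 0.0017 0.075 ] [-0.0504 -0.0475]
tabB [0.5555 0.0131 0.075 ] [-0.0225 -0.0388]
tabFr [0.5275 0.0051 0.075 ] [-0.0511 -0.044 ]
tabbotF [0.5254 0.0013 0.044 ] [-0.0536 -0.0476]
blk1 [ 0.5162 -0.0181  0.04  ] [-0.0647 -0.066 ]
blk2 [ 5.271e-01 -4.000e-04  4.000e-02] [-0.0521 -0.0494]
blk3 [ 0.5297 -0.0175  0.04  ] [-0.0512 -0.0667]
ball [ 0.5113 -0.0108  0.035 ] [-0.0688 -0.0582]
blkbase [ 0.5157 -0.019   0.03  ] [-0.0653 -0.0668]
[ 0.490268   -0.04295849  0.18535054] [array([ 0.53123813, -0.02064196])]
```

```bash
cat >> h.py <<'E'
yw=.10;R2=np.array([[np.cos(yw),-np.sin(yw)],[np.sin(yw),np.cos(yw)]]);o2=np.array([.574,.054])
def tipto(dx,dy,z,n=1,ang=78.5):
    p,r,_=pose();off=r.apply([.0055,0,.083]);tip=p+off
    print("tip deck",(R2.T@(tip[:2]-o2)).round(4),"z %.4f"%tip[2])
    to(np.array([*(o2+R2@np.array([dx,dy])),z])-Ro.from_matrix(np.c_[np.cross([np.cos(np.radians(ang)),np.sin(np.radians(ang)),0],[0,0,-1]),[np.cos(np.radians(ang)),np.sin(np.radians(ang)),0],[0,0,-1]]).apply([.0055,0,.083]),ang,n)
E
python3 -c "
from h import *
tipto(-.033,-.063,.108,2)"
```

```text
tip deck [-0.0986 -0.0867] z 0.1024
pos [ 0.4903 -0.043   0.1854] yang 78.3 t 8.97 F [ 0.7 -0.2 -0.8] op 0.272
move mm [-55.2  41.9  -6. ] frac/row [-0.1841  0.1397 -0.0199] rv deg [-0.21 -0.18 -0.18] frac/row [-0.0036 -0.003  -0.0029]
```

```bash
python3 -m handwheel '[{"travel":[-0.12,0.09,-0.03],"dr":[0,0,0]},{"travel":[-0.12,0.09,-0.01],"dr":[0,0,0]},{"travel":[-0.1,0.08,0],"dr":[0,0,0]},{"travel":[0,0,0],"dr":[0,0,0]},{"travel":[0,0,0],"dr":[0,0,0]}]'; python3 -c "
from h import *
tipto(-.033,-.063,.108)"
```

```text
time_s: 9.38
eef_pos: [0.5469, -0.0152, 0.1846]
eef_rot: [-0.006, 0.103, 0.995, -0.002]
wrist_force: [-0.0, -0.1, -1.8]
opening: 0.272
tip deck [-0.0402 -0.0646] z 0.1017
pos [ 0.5469 -0.0152  0.1846] yang 78.2 t 9.38 F [-0.  -0.1 -1.8] op 0.272
move mm [-5.3  3.3 -6.5] frac/row [-0.0354  0.0219 -0.0433] rv deg [-0.27 -0.7  -0.31] frac/row [-0.0088 -0.0233 -0.0105]
```

```bash
python3 -m handwheel '[{"travel":[-0.04,0.018,0],"dr":[-0.008,-0.023,-0.01]},{"travel":[0,0,0],"dr":[0,0,0]},{"travel":[0,0,0.06],"dr":[0,0,0]},{"travel":[0,0,0],"dr":[0,0,0]}]'; python3 - <<'E'
from h import *
tipto(-.033,-.063,.052)
c,im=shot("wrist","w7")
cv2.imwrite("pics/c7.png",cv2.resize(im[180:330,250:450],(800,600)))
E
```

```text
time_s: 9.72
eef_pos: [0.5509, -0.0144, 0.1719]
eef_rot: [-0.002, 0.1, 0.995, -0.0]
wrist_force: [-1.1, -0.6, -0.9]
opening: 0.27
tip deck [-0.0354 -0.0641] z 0.0889
pos [ 0.5509 -0.0144  0.1719] yang 78.5 t 9.72 F [-1.1 -0.6 -0.9] op 0.270
move mm [-1.8  1.7 36.9] frac/row [-0.0117  0.0114  0.2457] rv deg [-0.03 -0.24 -0.02] frac/row [-0.0009 -0.0078 -0.0006]
```

View pics/c7.png

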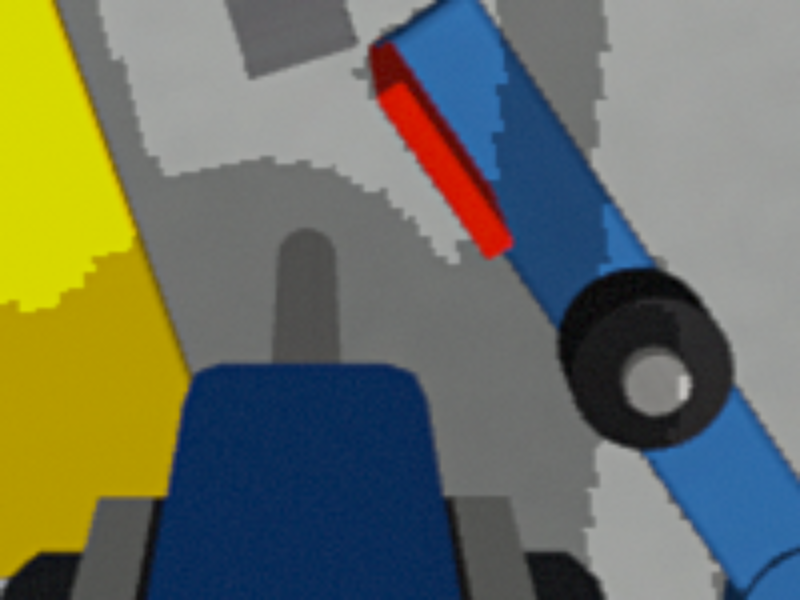

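Path down is clear: the tip at (326,240) lies between the roof edge and the red tab (345..372, 205..243), with the detent block away to the front.

```bash
python3 -m handwheel '[{"travel":[0,0.01,0.08],"dr":[0,-0.008,0]},{"travel":[0,0,0.08],"dr":[0,0,0]},{"travel":[0,0,0.07],"dr":[0,0,0]},{"travel":[0,0,0],"dr":[0,0,0]}]'; python3 - <<'E'
from h import *
tipto(-.037,.015,.052)
E
```

```text
time_s: 10.1
eef_pos: [0.5514, -0.014, 0.1371]
eef_rot: [0.001, 0.101, 0.995, -0.001]
wrist_force: [-1.0, -0.3, -1.2]
opening: 0.274
tip deck [-0.0343 -0.0639] z 0.0541
pos [ 0.5514 -0.014   0.1371] yang 78.4 t 10.10 F [-1.  -0.3 -1.2] op 0.274
move mm [25.8 74.5  2. ] frac/row [0.1723 0.4965 0.0131] rv deg [-0.05  0.17 -0.08] frac/row [-0.0018  0.0056 -0.0028]
```

```bash
python3 -m handwheel '[{"travel":[0.019,0.05,0],"dr":[0,0,0]},{"travel":[0.019,0.05,0],"dr":[0,0,0]},{"travel":[0.019,0.05,0],"dr":[0,0,0]},{"travel":[0.019,0.05,0],"dr":[0,0,0]},{"travel":[0.019,0.05,0],"dr":[0,0,0]},{"travel":[0.019,0.05,0],"dr":[0,0,0]}]'; python3 - <<'E'
from h import *
tipto(-.042,.016,.052)
E
```

```text
time_s: 10.6
eef_pos: [0.5432, 0.0256, 0.1375]
eef_rot: [0.002, 0.1, 0.995, -0.013]
wrist_force: [1.3, -25.9, -9.3]
opening: 0.275
tip deck [-0.0388 -0.0257] z 0.0545
pos [0.5432 0.0256 0.1375] yang 78.6 t 10.60 F [  1.3 -25.9  -9.3] op 0.275
move mm [14.8 36.9  1.5] frac/row [0.0988 0.2458 0.01  ] rv deg [-1.42  0.38  0.06] frac/row [-0.0473  0.0127  0.0021]
```

```bash
python3 -m handwheel '[{"travel":[0,0,0],"dr":[0,0,0]},{"travel":[0,0,0],"dr":[0,0,0]}]'; python3 - <<'E'
from h import *
tipto(-.042,.016,.052);print(ctrl.get_obs()["torque"])
c,im=shot("wrist","w8");cs,s=shot("scene","s8");ct,t=shot("top","t8")
C=np.zeros((600,800,3),np.uint8)
C[:330,:440]=cv2.resize(im[200:365,250:470],(440,330));p,_,_=pose();u=proj(cs,p-[0,0,.06]).astype(int);print(u)
C[:360,445:795]=cv2.resize(s[u[1]-60:u[1]+60,u[0]-58:u[0]+58],(350,360))
C[365:600,0:420]=cv2.resize(t[180:290,220:417],(420,235));cv2.imwrite("pics/c8.png",C)
E
```

```text
time_s: 10.77
eef_pos: [0.5437, 0.0217, 0.1379]
eef_rot: [0.004, 0.098, 0.995, -0.019]
wrist_force: [2.4, -3.8, -4.2]
opening: 0.271
tip deck [-0.0386 -0.0306] z 0.0549
pos [0.5437 0.0217 0.1379] yang 78.7 t 10.77 F [ 2.4 -3.8 -4.2] op 0.271
move mm [16.  40.6  1.2] frac/row [0.1066 0.2708 0.0083] rv deg [-2.1   0.65  0.23] frac/row [-0.0699  0.0216  0.0078]
[-1.03985617 -0.50333168  0.04739918]
[341 241]
```

View pics/c8.png

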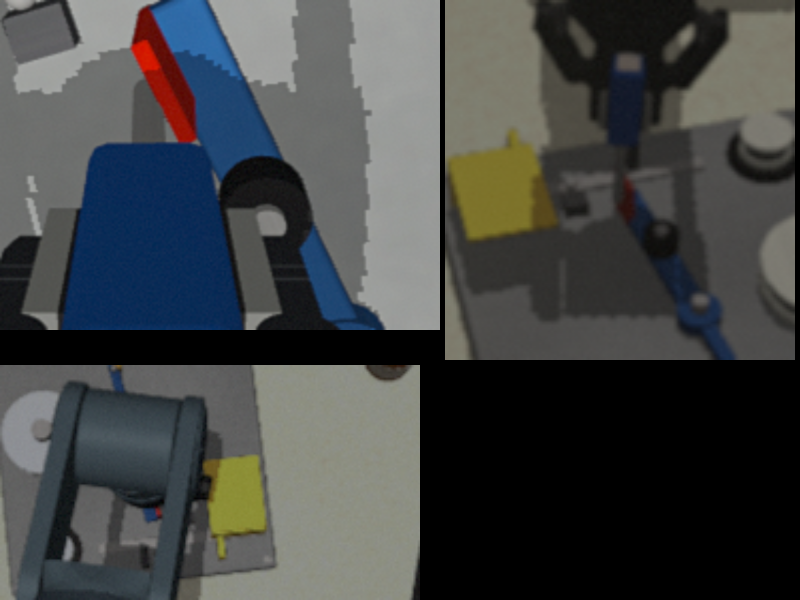

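The scene and wrist views show the shank on the red tab, the arm partly pushed, and the gripper clear of everything. The 26 N looked like a speed effect, so I'll go on more slowly.

```bash
python3 -m handwheel '[{"travel":[0.012,0.035,0],"dr":[-0.02,0,0]},{"travel":[0.012,0.035,0],"dr":[-0.02,0,0]},{"travel":[0.012,0.035,0],"dr":[-0.02,0,0]},{"travel":[0.012,0.035,0],"dr":[-0.02,0,0]}]'; python3 - <<'E'
from h import *
tipto(-.042,.016,.052)
E
```

```text
time_s: 11.25
eef_pos: [0.5417, 0.0269, 0.1383]
eef_rot: [0.009, 0.095, 0.995, -0.017]
wrist_force: [1.4, -22.2, -9.3]
opening: 0.271
tip deck [-0.0393 -0.0253] z 0.0552
pos [0.5417 0.0269 0.1383] yang 79.1 t 11.25 F [  1.4 -22.2  -9.3] op 0.271
move mm [12.8 36.   1.8] frac/row [0.085  0.2402 0.0122] rv deg [-1.89  1.2   0.64] frac/row [-0.063   0.0399  0.0213]
```

```bash
python3 - <<'E'
from h import *
def meas(c,im,n):
    b,m=blobs(im,(0,120,40),(8,255,255),(330,200,480,340),20)
    b2,m2=blobs(im,(0,120,150),(8,255,255),(330,200,480,340),10)
    print(n,b[:2],b2[:2])
    ys,xs=np.where(m)
    # left edge of red
    L=[(xs[ys==y].min(),y) for y in sorted(set(ys))]
    w=np.array([R2.T@(onz(c,q,.075)[:2]-o2) for q in L]);print((w[::6]*1000).round(1).tolist())
    bs,_=blobs(im,(0,0,150),(179,60,255),(280,370,375,455),200);print("spot",bs[0][1])
    # blue arm right edge at z .044
    bb,mb=blobs(im,(100,90,60),(125,255,255),(390,200,540,420),50)
    R=[]
    for y in range(b[0][2][1],b[0][2][1]+40,4):
        x=np.where(mb[y])[0]
        if len(x): R.append(R2.T@(onz(c,(x.max(),y),.044)[:2]-o2))
    R=np.array(R);d=R[-1]-R[0];print("right edge",(R*1000).round(1)[[0,-1]].tolist(),"ang",np.arctan2(d[1],d[0]).round(3))
im=viewer.camera("wrist")[:,:,::-1].copy();c=cal("wrist");cv2.imwrite("pics/w9.png",im)
tipto(-.042,.016,.052)
meas(c,im,"w9")
E
```

```text
tip deck [-0.0392 -0.0252] z 0.0552
pos [0.5417 0.027  0.1383] yang 79.1 t 11.30 F [  1.5 -22.3  -8.7] op 0.266
move mm [12.7 36.   1.8] frac/row [0.0849 0.24   0.0122] rv deg [-1.89  1.21  0.65] frac/row [-0.0631  0.0405  0.0216]
w9 [(416, [335.2, 251.9], [330, 225, 13, 46])] [(140, [334.3, 260.2], [330, 245, 13, 26])]
[[-53.5, -17.9], [-50.5, -18.7], [-47.4, -19.6], [-44.4, -20.5], [-41.3, -21.4], [-38.2, -22.3], [-35.1, -23.3], [-31.5, -22.7]]
spot [326.8, 411.2]Traceback (most recent call last):
  File "<stdin>", line 20, in <module>
  File "<stdin>", line 17, in meas
IndexError: index -1 is out of bounds for axis 0 with size 0
```

```bash
python3 - <<'E'
from h import *
p,r,o=pose();print(o["torque"],o["wrist_force"],"tool tilt",r.apply([0,0,1]))
F=o["wrist_force"];t=o["torque"];print("lever z if Fy only: ",t[0]/F[1], "in x:",t[1]/F[2])
c=cal("wrist")
for n in("w8","w9"):
    im=cv2.imread(f"pics/{n}.png");b,m=blobs(im,(0,120,40),(8,255,255),(290,200,480,340),20);print(n,b[:2])
    b,m2=blobs(im,(0,120,170),(8,255,255),(290,200,480,340),10);print(b[:2])
    print(n,"yellow",blobs(im,(20,120,30),(36,255,255),None,50)[0][:3])
# left red boundary w9
ys,xs=np.where(m2)
for y in sorted(set(ys))[::4]:
    q0=(xs[ys==y].min(),y);q1=(xs[ys==y].max(),y);print(q0,q1,[(R2.T@(onz(c,q,.075)[:2]-o2)*1000).round(1).tolist() for q in(q0,q1)])
hsv=cv2.cvtColor(im,cv2.COLOR_BGR2HSV)
for y in(235,241,247,253,259,265,270): print(y,[tuple(int(v) for v in im[y,x]) for x in range(308,350,4)])
E
```

```text
[-5.48348083 -0.35113634  0.05860714] [  1.5024161  -22.28784488  -8.66789127] tool tilt [ 0.01439912 -0.03648742 -0.99923037]
lever z if Fy only:  0.2460301054554203 in x: 0.04051000774065771
w8 [(965, [331.3, 238.2], [315, 203, 33, 68])]
[(135, [322.3, 227.7], [316, 220, 14, 16])]
w8 yellow [(23454, [157.5, 276.2], [63, 142, 182, 243]), (68, [449.1, 472.5], [446, 464, 8, 16])]
w9 [(936, [328.0, 238.8], [313, 206, 30, 65])]
[(82, [318.4, 226.0], [313, 221, 12, 10])]
w9 yellow [(23428, [148.3, 278.3], [54, 144, 183, 243])]
(np.int64(319), np.int64(221)) (np.int64(320), np.int64(221)) [[-56.9, -22.5], [-56.8, -22.0]]
(np.int64(313), np.int64(225)) (np.int64(322), np.int64(225)) [[-55.8, -26.0], [-54.6, -21.7]]
(np.int64(315), np.int64(229)) (np.int64(324), np.int64(229)) [[-53.5, -25.6], [-52.3, -21.3]]
235 [(111, 112, 113), (109, 111, 109), (108, 110, 106), (9, 22, 153), (12, 22, 154), (10, 11, 91), (5, 12, 93), (63, 37, 86), (113, 69, 29), (112, 68, 29), (113, 69, 33)]
241 [(109, 112, 110), (111, 112, 111), (101, 102, 100), (45, 48, 114), (0, 13, 149), (9, 23, 153), (17, 17, 90), (1
[... 195 characters left out ...]
(115, 72, 27), (114, 70, 32)]
253 [(112, 113, 111), (111, 113, 112), (79, 80, 80), (76, 79, 78), (75, 76, 75), (21, 29, 152), (4, 20, 153), (6, 15, 99), (4, 14, 91), (118, 71, 29), (114, 68, 30)]
259 [(112, 114, 111), (111, 112, 110), (76, 76, 76), (77, 79, 78), (76, 77, 76), (81, 81, 75), (3, 24, 154), (10, 23, 153), (9, 14, 90), (120, 73, 34), (115, 69, 28)]
265 [(109, 111, 109), (109, 112, 110), (76, 79, 80), (77, 78, 78), (76, 77, 77), (75, 77, 77), (10, 16, 141), (10, 17, 152), (0, 7, 143), (115, 69, 34), (114, 70, 31)]
270 [(110, 113, 112), (112, 115, 114), (76, 80, 81), (77, 80, 81), (74, 77, 78), (77, 80, 79), (114, 119, 111), (7, 18, 159), (11, 17, 159), (79, 58, 61), (113, 70, 32)]
```

```bash
python3 - <<'E'
from h import *
for i in range(10):
    im=viewer.camera("wrist")[:,:,::-1].copy()
    if i in(0,4,9):
        c=cal("wrist");p,r,o=pose();print(p.round(4),o["wrist_force"].round(1),o["opening"].round(3),o["dq"].round(3))
        b,m=blobs(im,(0,120,130),(8,255,255),(290,200,480,340),20)
        ys,xs=np.where(m);L=np.array([R2.T@(onz(c,(xs[ys==y].min(),y),.075)[:2]-o2) for y in range(228,268,3)])
        L2=np.polyfit(L[:,0],L[:,1],1);print("ang",np.arctan(L2[0]).round(3),"y@-.04",np.polyval(L2,-.04).round(4))
cv2.imwrite("pics/w10.png",im)
E
```

```text
Traceback (most recent call last):
AttributeError: 'float' object has no attribute 'round'
```

```bash
cat > m.py <<'E'
from h import *
def tab(im,c):
    b,m=blobs(im,(0,120,130),(8,255,255),(270,200,480,340),20)
    ys,xs=np.where(m);Y=sorted(set(ys))[4:-2:2]
    L=np.array([R2.T@(onz(c,(xs[ys==y].min(),y),.075)[:2]-o2) for y in Y])
    k=np.polyfit(L[:,0],L[:,1],1);print("tab ang %.3f -> joint %.3f"%(np.arctan(k[0]),.3-np.arctan(k[0])),"face y@-.04 %.4f"%np.polyval(k,-.04),"x range",L[:,0].min().round(4),L[:,0].max().round(4))
def watch(n,name):
    for i in range(n):
        c=cal("wrist");im=viewer.camera("wrist")[:,:,::-1].copy();p,r,o=pose()
        if i in(0,n-1):
            print(p.round(4),o["wrist_force"].round(1),"op %.3f t %.2f"%(o["opening"],o["time_s"]));tab(im,c)
    cv2.imwrite(f"pics/{name}.png",im)
E
python3 -c "
from m import *
watch(8,'w10')"
```

```text
[0.5417 0.0269 0.1383] [  1.3 -21.8  -8.2] op 0.273 t 11.40
tab ang 0.143 -> joint 0.157 face y@-.04 -0.0237 x range -0.0558 -0.0314
[0.5418 0.0268 0.1382] [  1.5 -22.5  -7.3] op 0.270 t 11.75
tab ang 0.144 -> joint 0.156 face y@-.04 -0.0237 x range -0.0557 -0.0314
```

```bash
python3 - <<'E'
from m import *
K,R,t=cal("wrist");p,r,_=pose();T=r.as_matrix()
Rc=R@T; tc=R@p+t   # cam = Rc*tool + tc
def cm(p,q):
    w,x,y,z=q;M=Ro.from_quat([x,y,z,w]).as_matrix();R1=Rc@M.T;return K,R1,tc-R1@np.array(p)
for n,p,q in(("w7",[.5509,-.0144,.1719],[-.002,.1,.995,0]),("w8",[.5437,.0217,.1379],[.004,.098,.995,-.019])):
    c=cm(p,q);tab(cv2.imread(f"pics/{n}.png"),c)
    print(proj(c,np.array([*(o2+R2@np.array([-.04,-.04])),.075])))
# shank px vs. expected: key tip position from image in w10
c=cal("wrist");im=cv2.imread("pics/w10.png")
print([tuple(int(v) for v in im[y,322]) for y in range(233,262,3)])
p,r,_=pose();print("tip px expected",proj(c,p+r.apply([.0055,0,.083])))
for y in(250,258,264):print(y,[int(im[y,x,2])for x in range(300,345,2)])
E
```

```text
tab ang 0.303 -> joint -0.003 face y@-.04 -0.0454 x range -0.0499 -0.0236
[362.7799647  215.87788563]
tab ang 0.170 -> joint 0.130 face y@-.04 -0.0275 x range -0.0552 -0.0295
[305.65222818 256.73831488]
[(9, 21, 153), (4, 20, 152), (12, 23, 153), (6, 21, 151), (48, 49, 115), (78, 77, 74), (78, 79, 80), (78, 80, 80), (77, 78, 79), (78, 79, 79)]
tip px expected [325.24076172 242.15619056]
250 [112, 109, 111, 109, 109, 110, 111, 91, 78, 78, 77, 78, 91, 153, 152, 152, 151, 132, 89, 90, 91, 93, 36]
258 [110, 109, 111, 109, 110, 111, 111, 85, 77, 78, 80, 81, 77, 78, 75, 155, 153, 153, 155, 123, 89, 94, 36]
264 [111, 110, 110, 111, 108, 111, 112, 87, 76, 80, 78, 78, 75, 77, 78, 97, 147, 153, 151, 154, 139, 91, 48]
```

```bash
python3 - <<'E'
import cv2,numpy as np
def asc(f,x0,y0,x1,y1):
    h=cv2.cvtColor(cv2.imread(f"pics/{f}.png"),cv2.COLOR_BGR2HSV)
    print(f)
    for y in range(y0,y1):
        s=""
        for x in range(x0,x1):
            H,S,V=map(int,h[y,x]);s+= "B" if 95<H<130 and S>90 else "o" if 8<H<22 and S>90 else "Y" if 22<=H<36 and S>100 else "r" if (H<8 or H>172) and S>120 else "#" if V<50 else "+" if V<85 else "." if V<130 else " "
        print(y,s)
asc("top0",258,164,300,200);asc("t8",258,164,300,200)
asc("scene0",340,255,400,330);asc("s8",340,255,400,330)
E
```

```text
top0
164                               .        .  
165   .                              .   .....
166       .                     ..............
167               ............................
168         ......+++++++++...................
169 .........++++########++...................
170 ........++###+##+o+###+...................
171 +.......++######oo+###+...................
172 ........++######ooo###+...................
173 ........++######ooo###+...................
174 .........+####+++oo+++....................
175 .........++++++..oo+......................
176 .................oo+......................
177 .............oo..oo+......................
178 ............+ooo.oo+......................
179 ..........++++ooooo.......................
180 .........+BBB++ooYY.......................
181 ........+BB+++++oYY+......................
182 .............+..++o+......................
183 .........++++B++.++.......................
184 .........+BB+BB+..........................
185 .........++BBBBB+.........................
186 ....+.....+BBBBB+.........................
187 ..........
[... 11351 characters left out ...]
++++++++++++++++++++++++##################++++++++
320 ++++++++++++++++++++++++++++++++++##################++++++++
321 ++++++++++++++++++++++++++++++++++##################++++++++
322 +++++++++++++++++++++++++++++++++++################+++++++++
323 +++++++++++++++++++++++++++++++++++##############++++++++###
324 ++++++++++++++++++++++++++++++++++++######++++++++++########
325 ++++++++++++++++++++++++++++++++++++#####++++++#############
326 ++++++++++++++++++++++++++++++++++++++++++##################
327 ++++++++++++++++++++++++++++++++++++++#####################+
328 +++++++++++++++++++++++++++++++++#######################++++
329 ++++++++++++++++++++++++++++######################++++++++++
```

Wrist images put the tensioner at about 0.13 rad with 4 N, then 0.157 rad with a steady 22 N. The tail has just reached the pawl, so it resists more than stated. I'll push harder, in few rows, and check.

```bash
python3 -m handwheel '[{"travel":[0.02,0.05,0],"dr":[-0.03,0,0]},{"travel":[0.02,0.055,0],"dr":[-0.03,0,0]}]'; python3 -c "
from m import *
tipto(-.042,.016,.052);watch(2,'w11');print(ctrl.get_obs()['torque'])"
```

```text
time_s: 11.92
eef_pos: [0.5402, 0.0304, 0.1383]
eef_rot: [0.013, 0.093, 0.995, -0.015]
wrist_force: [0.1, -29.3, -7.1]
opening: 0.271
tip deck [-0.0397 -0.0214] z 0.0553
pos [0.5402 0.0304 0.1383] yang 79.3 t 11.92 F [  0.1 -29.3  -7.1] op 0.271
move mm [10.6 32.9  2.1] frac/row [0.0704 0.2196 0.0142] rv deg [-1.6   1.6   0.81] frac/row [-0.0532  0.0534  0.0271]
[0.54   0.0306 0.1383] [  2.2 -27.4  -8.2] op 0.271 t 11.97
tab ang 0.135 -> joint 0.165 face y@-.04 -0.0205 x range -0.0566 -0.0323
[0.54   0.0306 0.1383] [  0.3 -27.6  -8.7] op 0.271 t 12.02
tab ang 0.128 -> joint 0.172 face y@-.04 -0.0200 x range -0.0566 -0.0325
[-6.45414867 -0.15112254 -0.02481007]
```

```bash
python3 -m handwheel '[{"travel":[0.016,0.06,0],"dr":[-0.03,0.02,0]},{"travel":[0.016,0.06,0],"dr":[-0.03,0.02,0]}]'; python3 -c "
from m import *
tipto(-.042,.016,.052);watch(2,'w12')"
```

```text
time_s: 12.18
eef_pos: [0.5398, 0.0345, 0.1385]
eef_rot: [0.006, 0.092, 0.996, -0.014]
wrist_force: [0.8, -32.3, -9.2]
opening: 0.271
tip deck [-0.0407 -0.0169] z 0.0554
pos [0.5398 0.0345 0.1385] yang 79.5 t 12.18 F [  0.8 -32.3  -9.2] op 0.271
move mm [ 9.3 29.   2.6] frac/row [0.0618 0.1935 0.0171] rv deg [-1.49  0.83  0.99] frac/row [-0.0497  0.0275  0.0331]
[0.5399 0.0345 0.1385] [  0.4 -30.8  -8.8] op 0.277 t 12.23
tab ang 0.118 -> joint 0.182 face y@-.04 -0.0169 x range -0.0568 -0.0328
[0.5399 0.0346 0.1384] [  0.6 -29.   -7.9] op 0.275 t 12.28
tab ang 0.108 -> joint 0.192 face y@-.04 -0.0167 x range -0.0572 -0.0335
```

```bash
python3 -m handwheel '[{"travel":[0.016,0.06,0],"dr":[-0.03,0.01,0.01]},{"travel":[0.016,0.06,0],"dr":[-0.03,0.01,0.01]},{"travel":[0.016,0.06,0],"dr":[-0.03,0.01,0.01]}]'; python3 -c "
from m import *
tipto(-.042,.016,.052);watch(2,'w13')"
```

```text
time_s: 12.53
eef_pos: [0.5377, 0.0531, 0.1389]
eef_rot: [0.001, 0.1, 0.995, 0.001]
wrist_force: [0.7, -6.9, -3.8]
opening: 0.27
tip deck [-0.0413  0.0046] z 0.0558
pos [0.5377 0.0531 0.1389] yang 78.5 t 12.53 F [ 0.7 -6.9 -3.8] op 0.270
move mm [ 4.  10.9  3.9] frac/row [0.0266 0.0727 0.0259] rv deg [0.17 0.04 0.02] frac/row [0.0058 0.0015 0.0008]
[0.5377 0.0544 0.1388] [-0.  -5.3 -3.1] op 0.270 t 12.58
tab ang -0.131 -> joint 0.431 face y@-.04 0.0067 x range -0.0573 -0.0327
[0.5377 0.0541 0.1388] [-0.5 -7.2 -3.4] op 0.273 t 12.63
tab ang -0.146 -> joint 0.446 face y@-.04 0.0082 x range -0.0571 -0.0326
```

```bash
python3 -m handwheel '[{"travel":[0.012,0.04,0.01],"dr":[0,0,0]},{"travel":[0.012,0.04,0],"dr":[0,0,0]},{"travel":[0.012,0.04,0],"dr":[0,0,0]},{"travel":[0.012,0.04,0],"dr":[-0.01,0,0]}]'; python3 -c "
from m import *
tipto(-.042,.016,.052);watch(3,'w14')"
```

```text
time_s: 12.97
eef_pos: [0.5366, 0.0683, 0.1392]
eef_rot: [0.004, 0.097, 0.995, -0.01]
wrist_force: [0.6, -29.0, -8.1]
opening: 0.274
tip deck [-0.0408  0.0179] z 0.0562
pos [0.5366 0.0683 0.1392] yang 78.8 t 12.97 F [  0.6 -29.   -8.1] op 0.274
move mm [-0.1 -3.6  4.3] frac/row [-0.0008 -0.0243  0.0284] rv deg [-1.06  0.56  0.34] frac/row [-0.0354  0.0185  0.0115]
[0.5365 0.0681 0.1392] [  0.8 -26.2  -6.5] op 0.268 t 13.02
tab ang -0.172 -> joint 0.472 face y@-.04 0.0189 x range -0.0553 -0.0331
[0.5366 0.0678 0.1392] [ -0.  -24.2  -7. ] op 0.274 t 13.12
tab ang -0.185 -> joint 0.485 face y@-.04 0.0187 x range -0.0553 -0.0331
```

```bash
python3 -m handwheel '[{"travel":[0.008,0.028,0],"dr":[0,0,0]},{"travel":[0.008,0.028,0],"dr":[0,0,0]}]'; python3 - <<'E'
from m import *
tipto(-.042,.016,.052);watch(12,'w15');tipto(-.042,.016,.052)
c=cal("top");im=viewer.camera("top")[:,:,::-1].copy()
b,m=blobs(im,(22,100,50),(35,255,255),(215,160,350,290),20);print(b[:3])
for q in(.065,.05):print(q,"roof corners",[proj(c,np.array([*(o2+R2@np.array(d)),.085])).round(1).tolist() for d in((-.085,-.085-q),(0,-.085-q),(0,-.02-q))])
w=cal("wrist");i=cv2.imread("pics/w15.png");bs=blobs(i,(0,0,150),(179,60,255),(280,370,375,455),200)[0];print("spot",bs[0][1])
E
```

```text
time_s: 13.28
eef_pos: [0.5368, 0.0678, 0.1392]
eef_rot: [0.006, 0.097, 0.995, -0.019]
wrist_force: [1.4, -15.6, -6.5]
opening: 0.272
tip deck [-0.0406  0.0157] z 0.0561
pos [0.5368 0.0678 0.1392] yang 78.9 t 13.28 F [  1.4 -15.6  -6.5] op 0.272
move mm [ 0.3 -3.1  4.3] frac/row [ 0.0018 -0.0205  0.0285] rv deg [-2.09  0.87  0.38] frac/row [-0.0696  0.029   0.0127]
[0.5367 0.068  0.1391] [  0.9 -16.8  -5.8] op 0.270 t 13.33
tab ang -0.186 -> joint 0.486 face y@-.04 0.0183 x range -0.0554 -0.0321
[0.5367 0.068  0.1391] [  1.7 -16.8  -6. ] op 0.272 t 13.88
tab ang -0.186 -> joint 0.486 face y@-.04 0.0184 x range -0.0555 -0.0322
tip deck [-0.0407  0.016 ] z 0.0561
pos [0.5367 0.068  0.1391] yang 78.9 t 13.88 F [  1.7 -16.8  -6. ] op 0.272
move mm [ 0.1 -3.3  4.3] frac/row [ 0.0008 -0.0218  0.0284] rv deg [-2.08  0.85  0.42] frac/row [-0.0693  0.0284  0.0139]
[(976, [329.5, 242.0], [315, 222, 30, 49])]
0.065 roof corners [[345.0, 255.7], [341.3, 222.0], [315.4, 224.6]]
0.05 roof corners [[339.0, 256.3], [335.3, 222.6], [309.4, 225.3]]
spot [327.2, 410.6]
```

```bash
python3 -c "
from bench import ctrl
print(ctrl.hand_in());o=ctrl.get_obs();print(o['time_s'],o['wrist_force'],o['opening'],o['eef_pos'])"
```

```text
the job is handed in; nothing more can be done
None
the job is handed in; nothing more can be done
```

I took the blue key from the stand, forced the guard open with its shank, and pushed the tensioner arm past its click to its stop. I handed in at about 13.9 s of the 48 s, still gripping the key and holding the arm back.

**Last checks before handing in:**
- **Guard:** in the top view the roof's position fits 65 mm open.
- **Hold:** the push stayed steady at about 17 N for 0.6 s, with the pose unchanged. The grip also held, with the opening at 0.27, which is the handle's width.
- **Tensioner:** the tab's position gives about 0.55 rad. The slope of its edge gives only 0.49 rad. I trust the position, because the edge was partly hidden by the shank and had been reading low all along. The push also went from about 7 N to over 24 N at that point, as it would against a stop. Both readings are above the 0.47 rad limit, the slope one only narrowly.

**Disagreed with the description:** from about 0.13 to 0.25 rad the pawl needed up to 32 N at the wrist, against the stated 9 N peak. The first pushes stalled there, so I pushed harder until it clicked through. The key tilted about 2° under load but did not slip.

I did not measure the bystanders again at the end. The gripper's path stayed clear of them, and of the guard and the arm.

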